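Book out the inspection lamp and hold it slantwise over the board

ROBOT

A 6-joint arm with a two-finger parallel gripper is mounted at the origin on a cart in front of the work surface, level with it; the furniture and walls round the work are solid. World frame = base frame: x ahead of the robot, y to its left, z up, the work surface at z = 0. Lengths are in mm, angles in degrees, forces in N, time in s.
With the tool pointing down it reaches from about 325 to 775 mm from the base axis. Payload 9.3 kg.
Tool frame: the origin (TCP) lies on the centre line of the jaws, within the pads' length; the fingertips stand 19 mm ahead of it and the grasp point (between the pads) is the TCP (ctrl.tcp_to_tips is the distance from the TCP to the fingertips, in mm); z points along the fingers, y is the line along which they close (so a half turn about z gives the same grasp; the last joint's range is limited). The gripper opens to 85 mm and grips with 20 to 120 N. Pads are 22 mm wide; open, the fingers measure 114 mm over their backs; the gripper's body (76 mm by 85 mm) begins 54 mm behind the grasp point. The pads swing forward as they close: fully open they stand 13 mm farther back than shut.
Start: joints at [-72.915, 14.817, 1.232, 76.415, 0, 81.257], TCP at [239.62, -495.054, 250.279] pointing down, gripper open.
Joint ranges: [-174.27, 174.27], [-52.1, 104.24], [-59.71, 78.15], [-110.17, 111.67], [-87.03, 83.33], [-180, 180]. Speed limits (degrees/s): [127.2, 127.2, 159.86, 180, 180, 180].

INTERFACE

Orientations are given as a 3x3 rotation matrix whose columns are the frame's x, y, z axes.
In Python, from cell import ctrl gives the robot as it stands.
- The arm moves only by the shell command python3 -m handwheel 'ROWS' [FORCE]. ROWS is JSON, a list of rows, each an object of numbers: "hand": the closure in counts, from 0 (fully open) to 255 (shut); "dx", "dy", "dz": the shift along the tool's x, y, z in m; "yaw": the turn about the tool's z in degrees. In form: [{"hand": .., "dx": .., "dy": .., "dz": .., "yaw": ..}, ...]. A call has 1 to 20 rows; each row is the pose to reach, as a shift and turn from the pose commanded when the call began, along the tool's axes at that moment; what a row does not reach only later rows make up. A row lasts 1/10 s, in which the tool goes at most 50 mm and 8.59 degrees, less where a joint would pass 70% of its speed; a pose out of reach is approached as far as the arm can. A call with a gripper value outside its range is refused whole. The fingers move at their own pace and stop on an object; FORCE is the grip in N (left out, the last holds). Time passes only in rows, so rows that repeat a pose let the fingers close. It gives the time, the measured TCP pose, the force, the opening and the grip force at its end, in the units of the state.
- ctrl.get_obs(): the state, without advancing time (a new reading comes with each control period).
- ctrl.camera(name): name is "side" or "top"; returns a dict with "image" (400x640x3 uint8, blue, green, red), "depth" (400x640 float32, mm along the optical axis (not along the pixel's ray), 0 where there is no reading), "fx", "fy", "cx", "cy" (pixels), "k1" (the pictures are not rectified: a ray, as slopes to the right and down, at radius r is drawn at 1 + k1 r^2 times it, then the intrinsics apply), "R" (3x3) and "t" (3): a world point X has camera coordinates R X + t. Camera axes: x right, y down, z forward; pixel columns grow to the right and rows downward; lengths in mm; the calibration is good to about 2 mm. A picture is of the moment at which its call begins.
- ctrl.job_done(): hands the job in; it is judged then, once.
The state is a dict: "clock": time; "qpos": joint angles; "qd": joint speeds; "joint_torque": joint torques, N m; "tcp_pos": TCP position; "ee_rot": TCP orientation; "ft_force": force on the tool from outside, world axes, zero at the start; "wrist_torque": the same for the moment, N m; "grip_width": finger opening in mm; "gripper_force": force on a finger pad.
Only numpy, scipy, OpenCV 4.12 (cv2) and the standard library are available. Lean on these libraries where they do the work, as an engineer would, in place of code of your own. Each camera call takes 0.05 s, during which the arm holds its last target. There are 200 camera calls.

TASK

Turn the yellow inspection lamp in its cup until the white code tag on its barrel squarely faces the window of the blue reader, and leave it there for a second so that it is read. Then draw the lamp straight up out of the cup and point its lens (the end that stood in the cup) at the middle of the green-connector circuit board at a slant of about 45 degrees, the lens about 10 cm from the board. Finish while still holding the lamp raised and still in the gripper, touching neither the board nor the dock with it and leaving the loose things around alone.

Things in the scene. Friction and masses are not known exactly. Their poses are not given: they have to be found in the camera images.
- lamp: yellow cylindrical lamp, 32 mm diameter, 150 mm long, about 0.12 kg, lens down in the cup, tag at first turned 35 to 97 degrees counterclockwise (from above) away from the reader. Origin: centre of the lens face, 15 mm above the bench while docked. z: from lens to tail (up while docked), light leaves along -z. x: from the axis out through the tag. Turns freely in the cup, 2 mm play all round
- lamp_tag (a point): middle of the white tag with black bars (14 mm wide, 34 mm high) on the barrel, 16.5 mm from the lamp's axis, 72 mm from the lens face; a white pointer line on the black tail end lies on the same side
- lamp_tail (a point): centre of the lamp's tail face, 150 mm from the lens face, 165 mm above the bench while docked; the plain barrel below it may be gripped at any yaw
- dock: charging dock, fixed: grey base 84 x 150 x 12 mm (y from -50 to +100 mm of its frame), round black cup, blue reader block. Origin: on the bench on the cup's axis; z up, y from cup to reader. Cup: outer diameter 52 mm, floor 15 mm above the bench. Reader block: 56 x 36 mm, centred at y = 72 mm, top 102 mm above the bench. The tag faces the reader when the lamp's x points along the dock's y
- dock_cup (a point): centre of the cup's mouth, 62 mm above the bench; inner diameter 36 mm
- reader_window (a point): middle of the green window on the reader's face towards the lamp, 50 mm from the cup's axis along the dock's +y, 80 mm above the bench
- board: black circuit board with a green connector, 62 x 100 mm, 24 mm high with its parts, fixed flat to the bench; origin at the centre of its underside, z up
- board_spot (a point): middle of the board, 12 mm above the bench: the point to light
- solder_reel: loose reel of solder with blue flanges, 53 x 63 x 58 mm, a bystander; origin at the centre of its underside
- tape_roll: loose roll of blue tape, 66 mm diameter, 18 mm high, a bystander; origin at the centre of its underside
- parts_jar: loose clear jar with blue lid, 55 mm diameter, 61 mm high, a bystander; origin at the centre of its underside
There are look-alikes about, which are no part of the job. Of the things like the lamp, leave any that is orange or turquoise; of the rest the larger one is meant.

How it is judged (in metres and radians):
On the way, in this order (a step that is already met when the one before it is completed fails the run):
1. the lamp, still down in its cup, has its tag facing the reader's window within 15 degrees for half a second (angle between the x axis of lamp and the y axis of dock, either way round below 0.262 rad and y of lamp_tag in the frame of dock above 0.008 m and z of lamp in the frame of dock below 0.025 m and horizontal distance between lamp and dock below 0.006 m), for 0.5 s.
2. the lamp is drawn out of the cup: its lens above the cup's mouth (z of lamp in the frame of dock above 0.066 m), for 0.05 s.
At the end, for the whole second after the job is handed in: the lamp is held by the fingers alone and at rest, its lens at least 60 mm above the bench and its tail higher, leaning 30 to 60 degrees from upright, with the middle of the board within 35 mm of its beam axis (in the lamp's x and in its y) and 50 to 200 mm in front of its lens (x of board_spot in the frame of lamp between -0.035 and 0.035 m and y of board_spot in the frame of lamp between -0.035 and 0.035 m and z of board_spot in the frame of lamp between -0.2 and -0.05 m and angle between lamp's own z axis and vertical between 0.52 and 1.05 rad and height (world z) of lamp above 0.06 m and contact force between the fingers and lamp above 2 N and linear speed of lamp below 0.03 m/s and contact force between lamp and dock below 0.3 N and contact force between lamp and board below 0.3 N and height (world z) of lamp_tail above 0.11 m); the arm keeps its last pose, push and grip.
It fails at once if the board is touched (contact force between board and anything else above 1 N).
It fails at once if a loose bystander is shifted by more than 30 mm (distance of any of solder_reel, tape_roll, parts_jar from where it was at the start of the episode above 0.03 m).
It also fails if it takes over 42 s, if anything falls off the work surface, if the arm or the gripper's body presses on something with over 40 N, if the wrist force passes 120 N, or if a joint passes its speed limit or range.

## Working session

There is one attempt and no reset: what is moved stays moved. The work goes in short steps, Python scripts to look and compute and a shell command to move; the robot and the scene stay as the last step left them, time stands still between calls to the robot, and variables do not carry over. Pictures are saved under pics/ and viewed, at most 10 in all, crops included, and the job is handed in when it is done.

```bash
mkdir -p pics; ls
cat > h.py <<'E'
import numpy as np, cv2
from cell import ctrl
def world(c,u,v,z=None):
    """pixel -> world, by depth, or on plane z"""
    K=np.array([[c['fx'],0,c['cx']],[0,c['fy'],c['cy']],[0,0,1.]])
    s=cv2.undistortPoints(np.array([[[u,v]]],float),K,np.array([c['k1'],0,0,0.]))[0,0]
    R=np.array(c['R']);t=np.array(c['t']); ray=np.array([s[0],s[1],1])
    if z is None: d=c['depth'][int(round(v)),int(round(u))]
    else:
        o=-R.T@t; d=(z-o[2])/(R.T@ray)[2]
    return R.T@(ray*d-t)
E
python3 - <<'E'
from h import *
for n in('top','side'):
    c=ctrl.camera(n); cv2.imwrite(f'pics/{n}0.png',c['image']); np.savez(f'{n}0.npz',**c)
    print(n,-np.array(c['R']).T@np.array(c['t']),c['R'],c['fx'],c['k1'])
o=ctrl.get_obs(); print(o)
E
```

```text
pics
top [ 389.43187855  -22.0689237  1178.3101113 ] [[-0.02727046 -0.9995556  -0.01203839]
 [-0.98735693  0.02881493 -0.1558717 ]
 [ 0.15614932  0.0076355  -0.98770395]] 415.443650985989 -0.09358188303130972
side [226.96014884 640.86337555 744.79040565] [[-0.89241263 -0.45093771 -0.01596504]
 [-0.28096357  0.5830208  -0.76232947]
 [ 0.35307105 -0.67582685 -0.64699219]] 379.96248671859706 -0.010164624475399425
{'clock': 0.1, 'qpos': array([-7.29137243e+01,  1.48455240e+01,  1.19474768e+00,  7.64164039e+01,
        7.67987320e-04,  8.12563277e+01]), 'qd': array([ 0.03156717,  0.03310611,  0.06941673,  0.02202734, -0.09289428,
        0.00433876]), 'joint_torque': array([ 4.21643694e-03, -5.56690693e+01,  3.45072305e+01,  1.15785847e-02,
       -1.96163041e-04, -1.51541320e-05]), 'tcp_pos': array([ 239.56304463, -494.82719056,  249.7500999 ]), 'ee_rot': array([[ 9.00091192e-01,  4.35701430e-01, -3.31686261e-04],
       [ 4.35701514e-01, -9.00090510e-01,  1.12470348e-03],
       [ 1.91487257e-04, -1.15685190e-03, -9.99999313e-01]]), 'ft_force': array([-0.24459877, -0.05261949,  0.30553635]), 'wrist_torque': array([ 0.03072647, -0.02652405,  0.0377654 ]), 'gripper_force': 0.0, 'grip_width': 85.49659948221733}
```

View pics/top0.png

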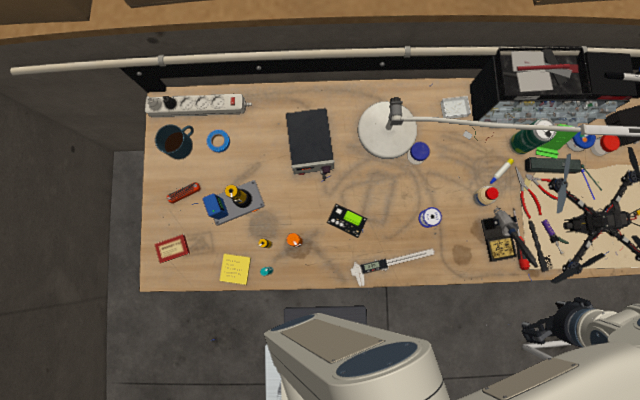

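View pics/side0.png

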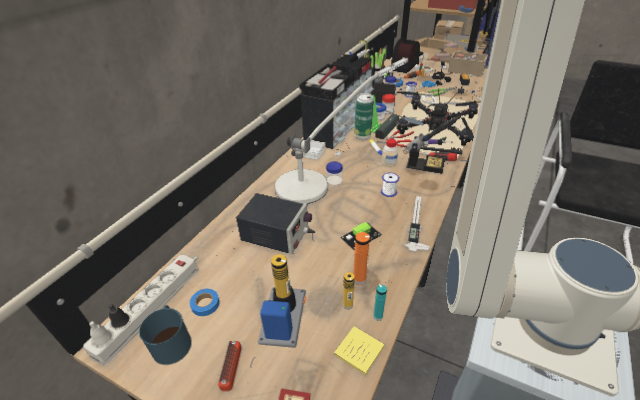

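Top view: the dock is at (233,202), with the blue reader at (214,206) and a yellow lamp in the cup at (235,193). Lamp look-alikes are a small yellow one (264,243), an orange one (295,240) and a turquoise one (266,271). The docked yellow lamp is the larger yellow one, so it is the one meant. The green-connector board is at (347,219), the reel at (430,217), the tape at (218,141) and the jar at (420,152). I'll confirm the lamp in one enlarged crop.

Run:
```python
import cv2,numpy as np
a=cv2.imread('pics/top0.png')[165:255,190:385]; b=cv2.imread('pics/side0.png')[215:350,225:395]
A=cv2.resize(a,None,fx=4,fy=4,interpolation=2); B=cv2.resize(b,(0,0),fx=3,fy=3)
cv2.imwrite('pics/c1.png',cv2.resize(A,(780,360)))
o=np.zeros((600,780,3),np.uint8); o[:288,:624]=cv2.resize(a,(624,288),interpolation=2); 
cv2.imwrite('pics/c2.png',cv2.resize(b,(680,540),interpolation=2))
```

```text
(no output)
```

View pics/c1.png

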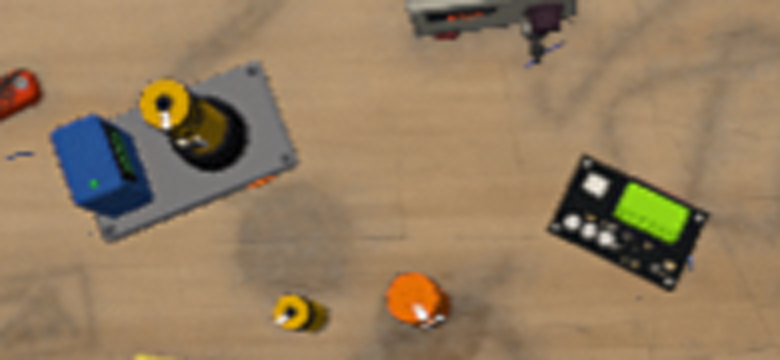

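View pics/c2.png

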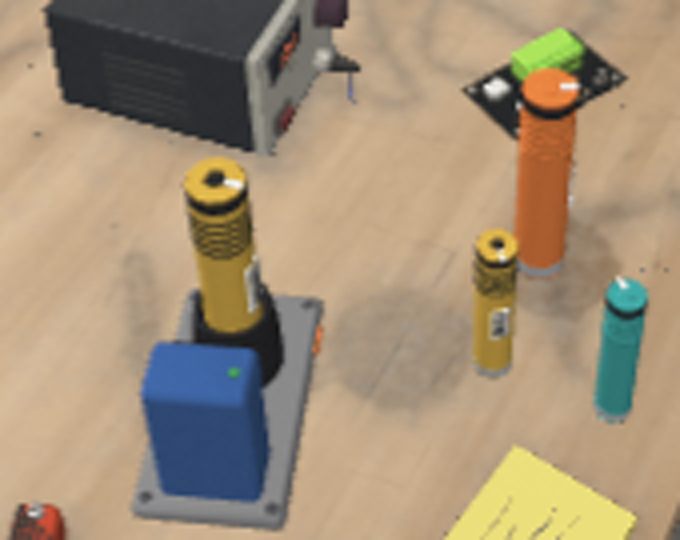

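The crops confirm it: the docked yellow lamp, tail at (231,191) in the top view, is far larger than the small yellow one. Its pointer faces image-down, and the tag faces right in the side view.

Run:
```python
from h import *
T=dict(np.load('top0.npz'));S=dict(np.load('side0.npz'))
def ct(x,y): return (190+(x+.5)/4-.5,165+(y+.5)/4-.5)
def cs(x,y): return (225+(x+.5)/4-.5,215+(y+.5)/4-.5)
n=lambda a:np.round(a,1)
P={k:world(T,*ct(*p),z=12) for k,p in dict(tr=(255,65),br=(297,163),bl=(108,240)).items()}
for k in P: print(k,n(P[k]))
y=P['bl']-P['br'];print('len',np.linalg.norm(y[:2]),'dock y dir',np.degrees(np.arctan2(y[1],y[0])))
x=P['tr']-P['br'];print(np.linalg.norm(x[:2]),np.degrees(np.arctan2(x[1],x[0])))
yd=y/np.linalg.norm(y);print('cup est',n((P['tr']+P['br'])/2+50*yd))
# side
s={k:world(S,*cs(*p),z=12) for k,p in dict(tr=(322,300),br=(283,526),bl=(136,513)).items()}
for k in s: print('s',k,n(s[k]))
y=s['br']-s['tr'];print('len',np.linalg.norm(y[:2]),np.degrees(np.arctan2(y[1],y[0])))
t=world(T,*ct(165,103),z=165);p=world(T,*ct(167,120),z=165)
print('tail',n(t),n(world(T,*ct(178,96))),'ptr',np.degrees(np.arctan2(*(p-t)[[1,0]])))
t=world(S,*cs(214,180),z=165);p=world(S,*cs(236,184),z=165)
print('tail s',n(t),'ptr',np.degrees(np.arctan2(*(p-t)[[1,0]])))
for z in(3,12):
  b=[world(T,*ct(*q),z=z) for q in((587,157),(707,215),(672,290),(550,230))]
  print('board',n(np.mean(b,0)),[n(q[:2]) for q in b])
print(n(world(T,*ct(590,210))), n(world(T,*ct(660,205))))
q=np.array(cs(545,85));
g=cv2.inRange(cv2.cvtColor(S['image'],40),(40,150,100),(65,255,255)); ys,xs=np.nonzero(g[215:255,340:390]);
print('conn side',n(world(S,xs.mean()+340,ys.mean()+215,z=18)))
g=cv2.inRange(cv2.cvtColor(T['image'],40),(40,150,100),(65,255,255)); ys,xs=np.nonzero(g[200:240,330:370]);
print('conn top',n(world(T,xs.mean()+330,ys.mean()+200,z=24)))
for nm,uv in dict(reel=(430,217),tape=(218,131),jar=(420,152),orange=(294,239),small=(264,242),psu=(310,125),disc=(388,128),lampneck=(395,105),bar=(480,118)).items(): print(nm,n(world(T,*uv)))
```

```text
tr [607.9 185.3  12. ]
br [536.4 155.4  12. ]
bl [485.1 290.6  12. ]
len 144.57194111375213 dock y dir 110.76703641072143
77.55516691843019 22.674005066462097
cup est [554.4 217.1  12. ]
s tr [533.8 158.5  12. ]
s br [480.9 296.4  12. ]
s bl [554.5 324.5  12. ]
len 147.63848620473706 110.97002083263415
tail [556.9 214.6 165. ] [561.7 207.2 161.5] ptr -172.9110293344395
tail s [556.3 216.9 165. ] ptr -167.3073061250551
board [488.1 -78.5   3. ] [array([535.9, -50.4]), array([ 492. , -134.1]), array([ 439.8, -107.2]), array([484.6, -22.5])]
board [487.3 -78.1  12. ] [array([534.8, -50.2]), array([ 491.2, -133.2]), array([ 439.4, -106.5]), array([483.9, -22.5])]
[497.7 -51.2   5.9] [498.6 -99.9  19.5]
conn side [493.3 -92.7  18. ]
conn top [493.2 -93.8  24. ]
reel [ 486.  -302.8   54.3]
tape [757.8 288.4  19.9]
jar [ 666.6 -285.6   60.9]
orange [433.3  60.4 149.6]
small [429.4 141.5 106.3]
psu [743.   16.4  92.2]
disc [ 743.4 -203.1   43.6]
lampneck [ 762.  -203.   177.1]
bar [ 762.9 -466.2   56.7]
```

```bash
python3 -m handwheel '[{"hand":0,"dx":0.1,"dy":-0.084,"dz":0,"yaw":-27},{"hand":0,"dx":0.2,"dy":-0.168,"dz":0,"yaw":-54},{"hand":0,"dx":0.595,"dy":-0.502,"dz":0,"yaw":-164},{"hand":0,"dx":0.595,"dy":-0.502,"dz":0,"yaw":-164},{"hand":0,"dx":0.595,"dy":-0.502,"dz":0,"yaw":-164},{"hand":0,"dx":0.595,"dy":-0.502,"dz":0,"yaw":-164},{"hand":0,"dx":0.595,"dy":-0.502,"dz":0,"yaw":-164},{"hand":0,"dx":0.595,"dy":-0.502,"dz":0,"yaw":-164},{"hand":0,"dx":0.595,"dy":-0.502,"dz":0,"yaw":-164},{"hand":0,"dx":0.595,"dy":-0.502,"dz":0,"yaw":-164},{"hand":0,"dx":0.595,"dy":-0.502,"dz":0,"yaw":-164},{"hand":0,"dx":0.595,"dy":-0.502,"dz":0,"yaw":-164},{"hand":0,"dx":0.595,"dy":-0.502,"dz":0,"yaw":-164},{"hand":0,"dx":0.595,"dy":-0.502,"dz":0,"yaw":-164},{"hand":0,"dx":0.595,"dy":-0.502,"dz":0,"yaw":-164},{"hand":0,"dx":0.595,"dy":-0.502,"dz":0,"yaw":-164},{"hand":0,"dx":0.595,"dy":-0.502,"dz":0,"yaw":-164},{"hand":0,"dx":0.595,"dy":-0.502,"dz":0,"yaw":-164},{"hand":0,"dx":0.595,"dy":-0.502,"dz":0,"yaw":-164},{"hand":0,"dx":0.595,"dy":-0.502,"dz":0,"yaw":-164}]' 20
python3 -c "
from h import *
o=ctrl.get_obs();print(np.round(o['qpos'],1),np.round(o['ee_rot'],3))"
```

```text
clock: 2.1
tcp_pos: [556.3, 216.1, 249.8]
ee_rot: [[-0.985, -0.174, -0.001], [-0.174, 0.985, -0.0], [0.001, -0.0, -1.0]]
ft_force: [-0.2, 0.3, 0.7]
grip_width: 85.5
gripper_force: 0.0
[13.2 19.5  7.9 78.4 -0.   3.2] [[-0.985 -0.174 -0.001]
 [-0.174  0.985 -0.   ]
 [ 0.001 -0.    -1.   ]]
```

```bash
python3 -m handwheel '[{"hand":0,"dx":0,"dy":0,"dz":0.03,"yaw":0},{"hand":0,"dx":0,"dy":0,"dz":0.06,"yaw":0},{"hand":0,"dx":0,"dy":0,"dz":0.09,"yaw":0},{"hand":0,"dx":0,"dy":0,"dz":0.11,"yaw":0},{"hand":0,"dx":0,"dy":0,"dz":0.12,"yaw":0},{"hand":0,"dx":0,"dy":0,"dz":0.12,"yaw":0},{"hand":200,"dx":0,"dy":0,"dz":0.12,"yaw":0},{"hand":200,"dx":0,"dy":0,"dz":0.12,"yaw":0},{"hand":200,"dx":0,"dy":0,"dz":0.12,"yaw":0},{"hand":200,"dx":0,"dy":0,"dz":0.12,"yaw":0},{"hand":200,"dx":0,"dy":0,"dz":0.12,"yaw":0},{"hand":200,"dx":0,"dy":0,"dz":0.12,"yaw":0},{"hand":200,"dx":0,"dy":0,"dz":0.12,"yaw":0},{"hand":200,"dx":0,"dy":0,"dz":0.12,"yaw":0},{"hand":200,"dx":0,"dy":0,"dz":0.12,"yaw":0}]' 20
```

```text
clock: 3.6
tcp_pos: [556.8, 216.1, 131.1]
ee_rot: [[-0.985, -0.171, 0.001], [-0.171, 0.985, 0.0], [-0.001, 0.0, -1.0]]
ft_force: [-0.2, -0.5, 5.5]
grip_width: 30.5
gripper_force: 20.8
```

```bash
python3 -m handwheel '[{"hand":200,"dx":0,"dy":0,"dz":0,"yaw":7},{"hand":200,"dx":0,"dy":0,"dz":0,"yaw":14},{"hand":200,"dx":0,"dy":0,"dz":0,"yaw":21},{"hand":200,"dx":0,"dy":0,"dz":0,"yaw":28},{"hand":200,"dx":0,"dy":0,"dz":0,"yaw":35},{"hand":200,"dx":0,"dy":0,"dz":0,"yaw":42},{"hand":200,"dx":0,"dy":0,"dz":0,"yaw":49},{"hand":200,"dx":0,"dy":0,"dz":0,"yaw":56},{"hand":200,"dx":0,"dy":0,"dz":0,"yaw":63},{"hand":200,"dx":0,"dy":0,"dz":0,"yaw":70},{"hand":200,"dx":0,"dy":0,"dz":0,"yaw":76},{"hand":200,"dx":0,"dy":0,"dz":0,"yaw":79},{"hand":200,"dx":0,"dy":0,"dz":0,"yaw":79},{"hand":200,"dx":0,"dy":0,"dz":0,"yaw":79}]'
python3 - <<'E'
from h import *
out=[]
for n in('top','side'):
    c=ctrl.camera(n); np.savez(f'{n}1.npz',**c)
    a=c['image'][165:225,190:260] if n=='top' else c['image'][220:340,240:320]
    out.append(cv2.resize(a,(400,343) if n=='top' else (390,585),interpolation=2))
o=np.zeros((590,795,3),np.uint8);o[:343,:400]=out[0];o[:585,402:792]=out[1];cv2.imwrite('pics/c3.png',o)
E
```

```text
clock: 5.0
tcp_pos: [556.9, 216.2, 131.1]
ee_rot: [[-0.355, 0.935, 0.002], [0.935, 0.355, 0.0], [-0.0, 0.002, -1.0]]
ft_force: [-0.0, -0.1, 5.2]
grip_width: 30.0
gripper_force: 20.9
```

View pics/c3.png

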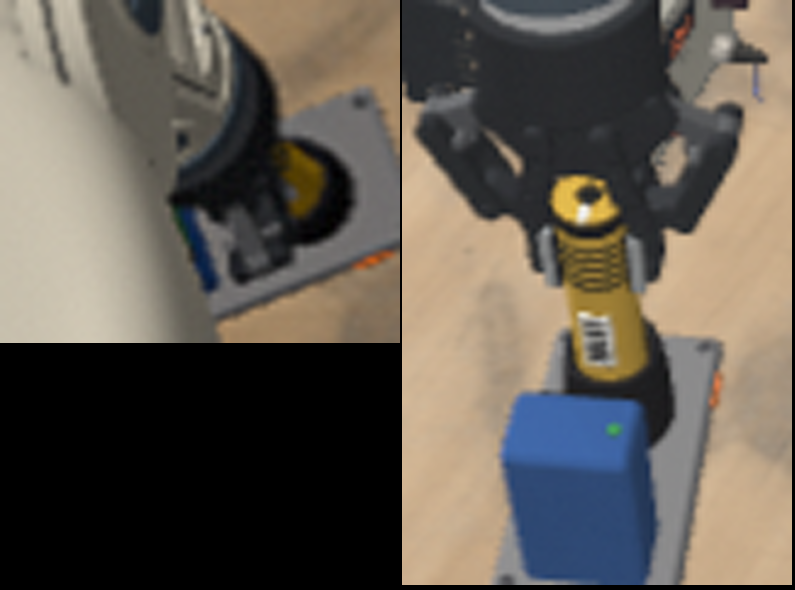

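Run:
```python
from h import *
S=dict(np.load('side1.npz'))
cs=lambda x,y:(240+(x-402+.5)/4.875-.5,220+(y+.5)/4.875-.5)
t=world(S,*cs(587,201),z=165)
for q in((583,216),(581,221),(584,210)):
  p=world(S,*cs(*q),z=165);d=p-t;print(t,d,np.degrees(np.arctan2(d[1],d[0])))
p=world(S,*cs(599,340),z=87);c=np.array([556.5,216.2,87]);d=p-c;print(p,np.hypot(*d[:2]),np.degrees(np.arctan2(d[1],d[0])))
# tag angle predicted column for angles
K=np.array([[S['fx'],0,S['cx']],[0,S['fy'],S['cy']],[0,0,1.]])
for a in(95,100,105,111,117,123,130):
  r=np.radians(a);X=c+16.5*np.array([np.cos(r),np.sin(r),0]);Y=c.copy()
  q=lambda X:cv2.projectPoints(X.reshape(1,3),cv2.Rodrigues(S['R'])[0],S['t'],K,np.array([S['k1'],0,0,0]))[0].ravel()
  u,v=q(X);u0,v0=q(Y);print(a,(u-239.5)*4.875+402,(v-219.5)*4.875, (u-u0)*4.875)
```

```text
[555.58725469 220.25756014 165.        ] [-2.94454255e+00  7.81235567e+00 -1.13686838e-13] 110.65184807429009
[555.58725469 220.25756014 165.        ] [-3.66653287e+00  1.05099664e+01 -5.68434189e-14] 109.23196282858349
[555.58725469 220.25756014 165.        ] [-1.54710156e+00  4.81267840e+00 -5.68434189e-14] 107.82071484737588
[551.28261223 231.08099368  87.        ] 15.769118809343736 109.32104819533743
95 590.3474183887408 340.0114879473441 -16.78755753041424
100 593.3223295290235 340.85160671367214 -13.812646390131583
105 596.4063699793871 341.47186181205524 -10.72860593976791
111 600.2168495034334 341.9188061796657 -6.918126415721638
117 604.1057402032118 342.0364224709987 -3.0292357159432584
123 608.0285058090967 341.8232579319355 0.8935298899416466
130 612.5879195610935 341.160054044914 5.452943641938404
```

The tag faces about 110°, against 111° for the dock's y axis. I'll dwell for a second, then lift straight up.

```bash
python3 -m handwheel '[{"hand":200,"dx":0,"dy":0,"dz":0,"yaw":0},{"hand":200,"dx":0,"dy":0,"dz":0,"yaw":0},{"hand":200,"dx":0,"dy":0,"dz":0,"yaw":0},{"hand":200,"dx":0,"dy":0,"dz":0,"yaw":0},{"hand":200,"dx":0,"dy":0,"dz":0,"yaw":0},{"hand":200,"dx":0,"dy":0,"dz":0,"yaw":0},{"hand":200,"dx":0,"dy":0,"dz":0,"yaw":0},{"hand":200,"dx":0,"dy":0,"dz":0,"yaw":0},{"hand":200,"dx":0,"dy":0,"dz":0,"yaw":0},{"hand":200,"dx":0,"dy":0,"dz":0,"yaw":0},{"hand":200,"dx":0,"dy":0,"dz":-0.01,"yaw":0},{"hand":200,"dx":0,"dy":0,"dz":-0.02,"yaw":0},{"hand":200,"dx":0,"dy":0,"dz":-0.03,"yaw":0},{"hand":200,"dx":0,"dy":0,"dz":-0.04,"yaw":0},{"hand":200,"dx":0,"dy":0,"dz":-0.05,"yaw":0},{"hand":200,"dx":0,"dy":0,"dz":-0.06,"yaw":0},{"hand":200,"dx":0,"dy":0,"dz":-0.06,"yaw":0},{"hand":200,"dx":0,"dy":0,"dz":-0.06,"yaw":0}]'
python3 - <<'E'
from h import *
c=ctrl.camera('side'); np.savez('side2.npz',**c)
cv2.imwrite('pics/c4.png',cv2.resize(c['image'][190:340,220:340],(480,600),interpolation=2))
E
```

```text
clock: 6.9
tcp_pos: [556.5, 216.0, 190.4]
ee_rot: [[-0.356, 0.935, 0.0], [0.935, 0.356, 0.0], [-0.0, 0.0, -1.0]]
ft_force: [0.3, -0.4, -0.6]
grip_width: 30.4
gripper_force: 20.4
```

View pics/c4.png

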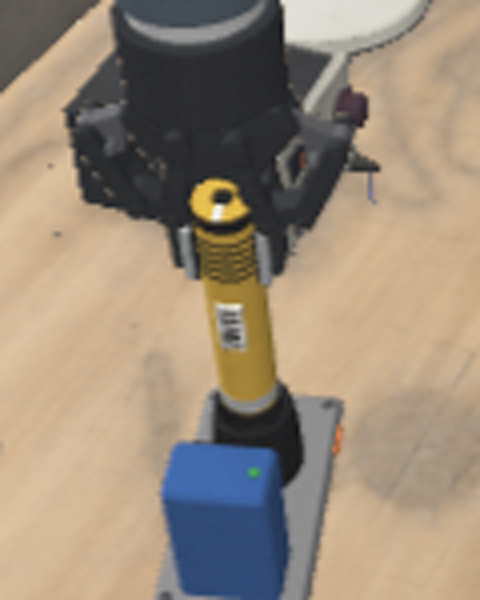

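The lamp is clear of the cup, its lens ring above the mouth at (248,405) in the crop. The moves cannot tilt the tool, so I'll pivot the lamp between the pads by pushing its barrel gently against the reader's top edge. The first stage is small.

```bash
python3 -m handwheel '[{"hand":200,"dx":0.01,"dy":0,"dz":0,"yaw":0},{"hand":200,"dx":0.02,"dy":0,"dz":0,"yaw":0},{"hand":200,"dx":0.03,"dy":0,"dz":0,"yaw":0},{"hand":200,"dx":0.035,"dy":0,"dz":0,"yaw":0},{"hand":200,"dx":0.04,"dy":0,"dz":0,"yaw":0},{"hand":200,"dx":0.045,"dy":0,"dz":0,"yaw":0},{"hand":200,"dx":0.05,"dy":0,"dz":0,"yaw":0},{"hand":200,"dx":0.055,"dy":0,"dz":0,"yaw":0},{"hand":200,"dx":0.06,"dy":0,"dz":0,"yaw":0},{"hand":200,"dx":0.06,"dy":0,"dz":0,"yaw":0}]'
python3 - <<'E'
from h import *
c=ctrl.camera('side'); np.savez('side3.npz',**c)
cv2.imwrite('pics/c5.png',cv2.resize(c['image'][190:340,220:340],(480,600),interpolation=2))
E
```

```text
clock: 7.95
tcp_pos: [535.0, 272.7, 190.3]
ee_rot: [[-0.356, 0.934, 0.0], [0.934, 0.356, 0.0], [0.0, 0.0, -1.0]]
ft_force: [0.8, -1.6, 0.6]
grip_width: 30.6
gripper_force: 20.7
```

View pics/c5.png

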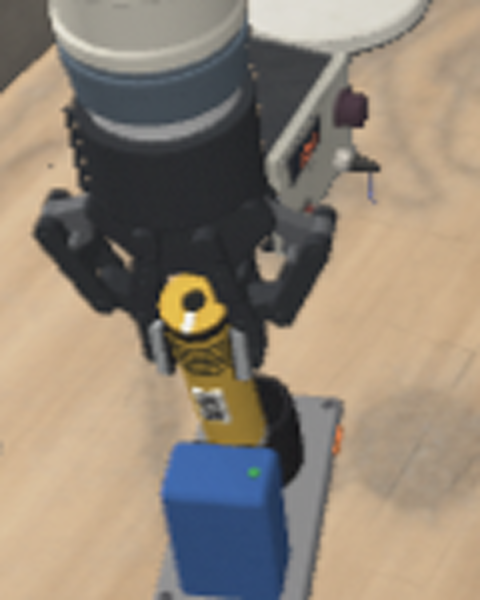

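The lamp is pivoting as planned, tail now leaning towards the reader, with only about 2 N of force. I'll continue to 45°, firm up the grip and rise.

```bash
python3 -m handwheel '[{"hand":200,"dx":0.005,"dy":0,"dz":0.002,"yaw":0},{"hand":200,"dx":0.01,"dy":0,"dz":0.005,"yaw":0},{"hand":200,"dx":0.015,"dy":0,"dz":0.008,"yaw":0},{"hand":200,"dx":0.02,"dy":0,"dz":0.01,"yaw":0},{"hand":200,"dx":0.025,"dy":0,"dz":0.012,"yaw":0},{"hand":200,"dx":0.03,"dy":0,"dz":0.014,"yaw":0},{"hand":200,"dx":0.035,"dy":0,"dz":0.016,"yaw":0},{"hand":200,"dx":0.04,"dy":0,"dz":0.017,"yaw":0},{"hand":200,"dx":0.043,"dy":0,"dz":0.018,"yaw":0},{"hand":200,"dx":0.043,"dy":0,"dz":0.018,"yaw":0}]' && python3 -m handwheel '[{"hand":210,"dx":0,"dy":0,"dz":0,"yaw":0},{"hand":210,"dx":0,"dy":0,"dz":0,"yaw":0},{"hand":210,"dx":0,"dy":0,"dz":-0.015,"yaw":0},{"hand":210,"dx":0,"dy":0,"dz":-0.03,"yaw":0},{"hand":210,"dx":0,"dy":0,"dz":-0.05,"yaw":0},{"hand":210,"dx":0,"dy":0,"dz":-0.07,"yaw":0},{"hand":210,"dx":0,"dy":0,"dz":-0.08,"yaw":0},{"hand":210,"dx":0,"dy":0,"dz":-0.08,"yaw":0},{"hand":210,"dx":0,"dy":0,"dz":-0.08,"yaw":0}]' 50
python3 - <<'E'
from h import *
c=ctrl.camera('side'); np.savez('side4.npz',**c)
cv2.imwrite('pics/c6.png',cv2.resize(c['image'][170:320,210:360],(600,600),interpolation=2))
E
```

```text
clock: 9.0
tcp_pos: [519.5, 312.7, 172.0]
ee_rot: [[-0.356, 0.934, -0.001], [0.934, 0.356, 0.0], [0.0, -0.001, -1.0]]
ft_force: [0.2, -1.7, -0.2]
grip_width: 30.4
gripper_force: 21.1
clock: 9.9
tcp_pos: [519.7, 312.3, 251.5]
ee_rot: [[-0.356, 0.935, -0.001], [0.935, 0.356, -0.0], [0.0, -0.001, -1.0]]
ft_force: [0.6, -0.2, -1.5]
grip_width: 29.8
gripper_force: 49.5
```

View pics/c6.png

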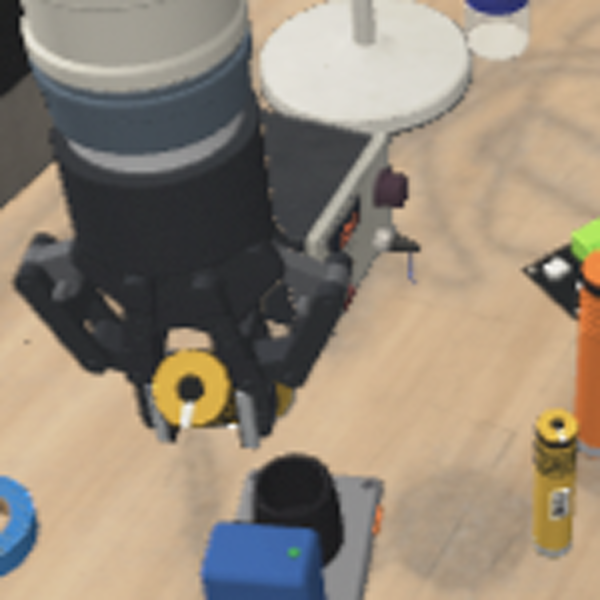

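It shows the lamp leaning, seen nearly end-on, with its tail at (192,388) in the crop and clear of the reader. Next I'll carry it at height to the board, yawing 86° so the lens points there.

```bash
python3 -m handwheel '[{"hand":210,"dx":-0.025,"dy":-0.001,"dz":0,"yaw":6},{"hand":210,"dx":-0.05,"dy":-0.003,"dz":0,"yaw":12},{"hand":210,"dx":-0.075,"dy":-0.004,"dz":0,"yaw":18},{"hand":210,"dx":-0.1,"dy":-0.005,"dz":0,"yaw":24},{"hand":210,"dx":-0.125,"dy":-0.006,"dz":0,"yaw":31},{"hand":210,"dx":-0.15,"dy":-0.008,"dz":0,"yaw":37},{"hand":210,"dx":-0.175,"dy":-0.009,"dz":0,"yaw":43},{"hand":210,"dx":-0.2,"dy":-0.01,"dz":0,"yaw":49},{"hand":210,"dx":-0.225,"dy":-0.011,"dz":0,"yaw":55},{"hand":210,"dx":-0.25,"dy":-0.013,"dz":0,"yaw":61},{"hand":210,"dx":-0.275,"dy":-0.014,"dz":0,"yaw":68},{"hand":210,"dx":-0.3,"dy":-0.015,"dz":0,"yaw":74},{"hand":210,"dx":-0.32,"dy":-0.016,"dz":0,"yaw":80},{"hand":210,"dx":-0.335,"dy":-0.017,"dz":0,"yaw":84},{"hand":210,"dx":-0.343,"dy":-0.0175,"dz":0,"yaw":86},{"hand":210,"dx":-0.343,"dy":-0.0175,"dz":0,"yaw":86},{"hand":210,"dx":-0.343,"dy":-0.0175,"dz":0,"yaw":86}]'
python3 - <<'E'
from h import *
o=[]
for n in('top','side'):
    c=ctrl.camera(n); np.savez(f'{n}5.npz',**c)
    a=c['image'][150:250,270:370] if n=='top' else c['image'][130:255,290:415]
    o.append(cv2.resize(a,(395,395),interpolation=2))
cv2.imwrite('pics/c7.png',np.hstack(o))
E
```

```text
clock: 11.65
tcp_pos: [625.2, -14.1, 251.8]
ee_rot: [[0.907, 0.421, -0.001], [0.421, -0.907, 0.0], [-0.001, -0.001, -1.0]]
ft_force: [-0.1, 0.2, -0.2]
grip_width: 29.7
gripper_force: 49.5
```

View pics/c7.png

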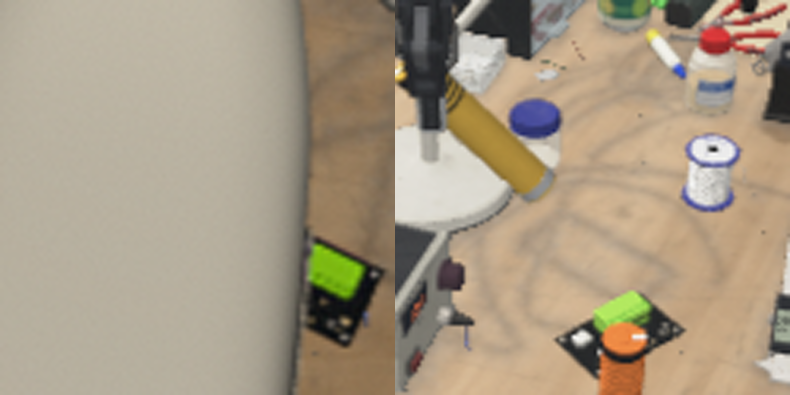

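It shows the lamp slanting with its lens at about (541,186) in the side half, the board at (620,325). Now I'll measure the slant.

Run:
```python
from h import *
S=dict(np.load('side5.npz'));o=ctrl.get_obs()
R=o['ee_rot'];p=o['tcp_pos'];n=R[:,1]
cs=lambda x,y:(290+(x-395+.5)/3.16-.5,130+(y+.5)/3.16-.5)
C=-S['R'].T@S['t']
def hit(q):
    d=world(S,*cs(*q),z=0)-C; return C+d*((p-C)@n)/(d@n)
for q in((541,186),(527,172),(490,135),(465,108)):
    X=hit(q)-p; print(q,np.round([X@R[:,0],X[2]],1),np.hypot(X@R[:,0],X[2]),'tilt',np.degrees(np.arctan2(-(X@R[:,0]),-X[2])))
s=np.array([487.5,-78,12])
for th in (40,45,50):
    t=np.radians(th);a=np.array([R[0,0]*np.sin(t),R[1,0]*np.sin(t),np.cos(t)]);a/=np.linalg.norm(a)
    T=s+(116+100)*a; print(th,np.round(T,1),'shift tool',np.round(R.T@(T-p),1))
```

```text
(541, 186) [-81.4 -84.2] 117.09716690749916 tilt 44.043969029709245
(527, 172) [-70.3 -70.5] 99.5637626127315 tilt 44.94450251442508
(490, 135) [-42.  -35.4] 54.926957484619386 tilt 49.865849390948775
(465, 108) [-23.6 -10.8] 25.98513888695142 tilt 65.43716515485158
40 [613.4 -19.5 177.5] shift tool [-13.1   0.3  74.7]
45 [626.  -13.6 164.7] shift tool [ 0.8  0.3 87.4]
50 [637.5  -8.2 150.8] shift tool [ 13.5   0.3 101.3]
```

The slant is about 44.5° and the lens is 117 mm from the TCP. That leaves an 87 mm straight descent.

```bash
python3 -m handwheel '[{"hand":210,"dx":0,"dy":0,"dz":0.012,"yaw":0},{"hand":210,"dx":0,"dy":0,"dz":0.026,"yaw":0},{"hand":210,"dx":0,"dy":0,"dz":0.04,"yaw":0},{"hand":210,"dx":0,"dy":0,"dz":0.054,"yaw":0},{"hand":210,"dx":0,"dy":0,"dz":0.068,"yaw":0},{"hand":210,"dx":0,"dy":0,"dz":0.08,"yaw":0},{"hand":210,"dx":0,"dy":0,"dz":0.086,"yaw":0},{"hand":210,"dx":0,"dy":0,"dz":0.086,"yaw":0},{"hand":210,"dx":0,"dy":0,"dz":0.086,"yaw":0},{"hand":210,"dx":0,"dy":0,"dz":0.086,"yaw":0},{"hand":210,"dx":0,"dy":0,"dz":0.086,"yaw":0},{"hand":210,"dx":0,"dy":0,"dz":0.086,"yaw":0}]'
python3 - <<'E'
from h import *
c=ctrl.camera('side'); cv2.imwrite('pics/c8.png',cv2.resize(c['image'][150:300,280:430],(600,600),interpolation=2))
E
```

```text
clock: 12.95
tcp_pos: [625.6, -14.5, 166.7]
ee_rot: [[0.908, 0.42, 0.001], [0.42, -0.908, -0.0], [0.001, 0.0, -1.0]]
ft_force: [0.1, -0.1, -1.7]
grip_width: 29.7
gripper_force: 49.5
```

View pics/c8.png

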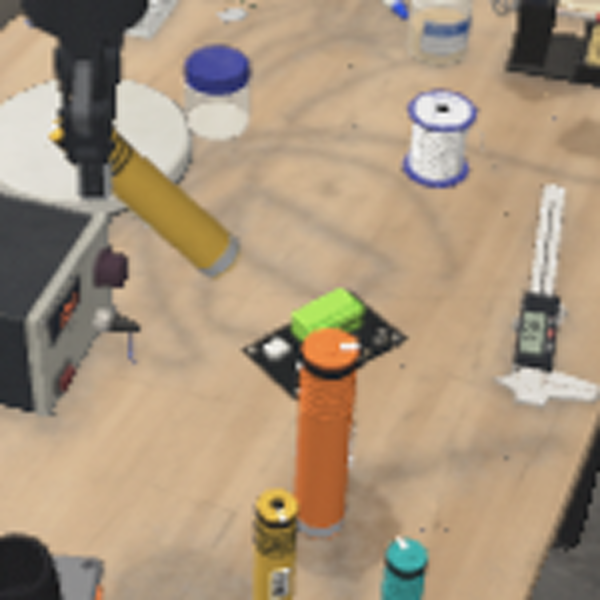

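The lamp is held steady, its lens at (222,255) pointing along its axis at the middle of the board near (325,345). It touches nothing and the bystanders are where they were, so I'm handing it in.

```bash
python3 -c "
from cell import ctrl
print(ctrl.job_done())"
```

```text
the job is handed in; nothing more can be done
None
```

I handed the job in at about 13 s: the tag faced the reader for over a second, and the lamp, drawn straight up and tilted against the reader's top edge because the tool can't tilt, is held at about 45° with its lens about 10 cm from the middle of the board; no verdict came back.

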